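# Rock the seesaw gate to feed two lots of plaster balls

## Task

Two lots of cast plaster balls wait behind the blue seesaw gate, one lot in each sloping lane. With a fingertip press one end of the seesaw down so that the three white balls are let go first while the terracotta ones stay held, and once all the white ones lie at the bottom of their lane, press the other end down to rock the gate right over so that the terracotta balls run down theirs, and leave it rocked over that way. Do not touch the balls with the robot, do not lift anything, and leave the bowl, strip and knife where they lie.

Things in the scene. Friction and masses are not known exactly. Their poses are not given: they have to be found in the camera images.
- rack: Fixed plywood rack, 320 x 196 mm, origin at the centre of its underside; x points down the slope, away from the robot (turned up to 0.35 rad), y to its left, z up. Two straight lanes run along x and fall 10 degrees towards +x, closed at both ends (inside faces at x = -137 and +137 mm). Two aluminium cheeks in the middle, 140 mm high, carry the pivot of the gate, which crosses both lanes at x = 0.
- lane_left (a point): Point on the floor of the left lane under the gate: rack x = 0, y = +65 mm, 60 mm above the bench. The lane is 42 mm wide inside, its walls 22 mm high. Balls wait at rack x < 0; once let go they run down and lie against the end wall, centres at about rack x = 50 to 120 mm.
- lane_right (a point): The same point on the floor of the right lane, at rack y = -65 mm.
- gate (a joint): Tilt (rad) of the blue seesaw beam, 290 x 24 x 12 mm, about a level pivot along the rack's x axis, 125 mm above the bench midway between the lanes. Near 0 (start): both lanes shut. Positive: left end up; left lane open from +0.25, right shut. Negative: right lane open from -0.25, left shut. Hard stops at +-0.35: aim for 0.3 and do not press hard on them. Stays where left.
- pad_left (a point): Centre of the top of the round yellow press pad (40 mm diameter) on the beam's left (+y) end, 125 mm from the pivot; 137 mm above the bench when level, about 94 mm fully down, 180 mm fully up. Pressing it (about 2 to 4 N) shuts the left lane's aluminium blade and lifts the right lane's. Nothing stands under it.
- pad_right (a point): The same on the right (-y) end of the beam; pressing it shuts the right lane and opens the left one.
- white1: White plaster ball, 36 mm diameter, 30 g, origin at its centre. Starts held behind the gate in the upper part of one lane, all three of a colour in the same lane; which colour is in which lane varies. Number 1 is nearest the gate, 3 the highest.
- white2: White plaster ball, 36 mm diameter, 30 g, origin at its centre. Starts held behind the gate in the upper part of one lane, all three of a colour in the same lane; which colour is in which lane varies. 
- white3: White plaster ball, 36 mm diameter, 30 g, origin at its centre. Starts held behind the gate in the upper part of one lane, all three of a colour in the same lane; which colour is in which lane varies. 
- terracotta1: Terracotta (orange-brown) plaster ball, 36 mm diameter, 30 g, origin at its centre. Starts held behind the gate in the upper part of one lane, all three of a colour in the same lane; which colour is in which lane varies. Number 1 is nearest the gate, 3 the highest.
- terracotta2: Terracotta (orange-brown) plaster ball, 36 mm diameter, 30 g, origin at its centre. Starts held behind the gate in the upper part of one lane, all three of a colour in the same lane; which colour is in which lane varies. 
- terracotta3: Terracotta (orange-brown) plaster ball, 36 mm diameter, 30 g, origin at its centre. Starts held behind the gate in the upper part of one lane, all three of a colour in the same lane; which colour is in which lane varies. 
- bowl: Green mixing bowl, 136 mm across, 70 mm high, origin under its centre; stands beside the rack, on either side. Bystander.
- strip: White plaster moulding strip, 200 x 50 x 18 mm, origin under its centre; lies on the other side of the rack. Bystander.
- knife: Spatula-like filling knife with a wooden handle, 200 mm long, origin under its middle, lying crosswise beyond the low end of the rack. Bystander.
Not all that is in view belongs to the job. Leave any purple look-alike of the terracotta3 alone.

How it is judged:
By the outcome, as a careful person would: the job done as asked, in the order asked, and still so for the second after the job is handed in, with the robot touching nothing.
It also fails if it takes over 48 s, if anything falls off the work surface, if the arm or the gripper's body presses on something with over 40 N, if the wrist force passes 120 N, or if a joint passes its speed limit or range.

## Robot

A 6-joint arm with a two-finger parallel gripper is mounted at the origin on the work surface. World frame = base frame: x ahead of the robot, y to its left, z up, the work surface at z = 0. Lengths are in m, angles in rad, forces in N, time in s.
With the tool pointing down it reaches from about 0.25 to 0.725 m from the base axis. Payload 4 kg.
Tool frame: the origin (TCP) lies midway between the tips of the shut fingers; the grasp point (between the pads) lies 19 mm behind it (bot.grasp_offset is the distance from the TCP to the grasp point, in m); z points along the fingers, y is the direction in which the jaws open and shut (so a half turn about z gives the same grasp; the last joint's range is limited). The gripper opens to 85 mm and grips with 20 to 120 N. Pads are 22 mm wide; open, the fingers measure 114 mm over their backs; the gripper's body (76 mm by 85 mm) begins 54 mm behind the grasp point. The pads swing forward as they close: fully open they stand 13 mm farther back than shut.
Start: joints at [-1.199, 0.241, 0.005, 1.335, 0, 1.571], TCP at [0.182, -0.466, 0.204] pointing down, gripper open.
Joint ranges: [-2.72, 2.72], [-1.05, 1.87], [-1.09, 1.28], [-1.99, 2.15], [-1.42, 1.44], [-3.14, 3.14]. Speed limits (rad/s): [2.79, 2.79, 3.14, 3.14, 3.14, 3.14].

## Interface

Orientations are given as a unit quaternion [x, y, z, w].
In Python, from workcell import sensors, optics, bot gives the robot as it stands.
- The arm moves only by the tool apply_moves, never from a script. Its argument "plan" is one flat list of numbers, 6 for each row, row after row: the shift along the tool's x, y, z in m, then the turn, a rotation vector about the tool's x, y, z in rad. In form: [tx, ty, tz, ax, ay, az, tx, ty, tz, ax, ay, az, ...]. A call has 1 to 12 rows; each row is the pose to reach, as a shift and turn from the pose commanded when the call began, along the tool's axes at that moment; what a row does not reach only later rows make up. A row lasts 1/12 s, in which the tool goes at most 41.7 mm and 7.16 degrees, less where a joint would pass 70% of its speed; a pose out of reach is approached as far as the arm can. A call with a gripper value outside its range is refused whole. "grip" is the finger opening in m, from 0 to 0.0854, set as the call begins (left out, the last holds). The fingers move at their own pace and stop on an object; the grip force is fixed at half the most. Time passes only in rows, so rows that repeat a pose let the fingers close. It gives the time, the measured TCP pose, the force and the opening at its end, in the units of the state.
- sensors.get_obs(): the state, without advancing time (a new reading comes with each control period).
- optics.camera(name): name is "side" or "top"; returns a dict with "pixels" (480x640x3 uint8, red, green, blue), "fx", "fy", "cx", "cy" (pixels), "k1" (the pictures are not rectified: a ray, as slopes to the right and down, at radius r is drawn at 1 + k1 r^2 times it, then the intrinsics apply), "pose" (4x4, takes a point from camera to world coordinates). Camera axes: x right, y up, looking along -z (the intrinsics and any distortion apply to the point x, -y, -z); pixel columns grow to the right and rows downward; lengths in m; the calibration is good to about 2 mm. A picture is of the moment at which its call begins. There is no depth.
- bot.job_done(): hands the job in, once; it reports no verdict.
The state is a dict: "clock": time; "joint_pos": joint angles; "joint_vel": joint speeds; "tau": joint torques, N m; "eef_pos": TCP position; "tool_rot": TCP orientation; "ft_force": force on the tool from outside, world axes, zero at the start; "ft_torque": the same for the moment, N m; "grip_width": finger opening in m.
Only numpy, scipy, OpenCV 4.12 (cv2) and the standard library are available. Lean on these libraries where they do the work, as an engineer would, in place of code of your own. Each camera call takes 0.05 s, during which the arm holds its last target.

## Working session

There is one attempt and no reset: what is moved stays moved. The work goes in short steps, Python scripts to look and compute and a tool call to move; the robot and the scene stay as the last step left them, time stands still between calls to the robot, and variables do not carry over. Pictures are saved under pics/ and viewed, and the job is handed in when it is done.

Besides the shell and the picture viewer there is one more tool, called after "Request:" as name(argument=value, ...) on one line, values as JSON. apply_moves: Moves the arm, as the interface text tells. Its arguments: {"type":"object","properties":{"plan":{"type":"array","items":{"type":"number"}},"grip":{"type":"number"}},"required":["plan"]}

```bash
mkdir -p pics; ls; python3 - <<'E'
from workcell import sensors, optics, bot
import cv2,numpy as np
for n in("side","top"):
    c=optics.camera(n); cv2.imwrite(f"pics/{n}0.png",c["pixels"][:,:,::-1]); print(n,c["fx"],c["fy"],c["cx"],c["cy"],c["k1"],c["pose"])
print(sensors.get_obs())
E
```

```text
pics
side 608.0871027879384 608.0871027879384 314.5867025150334 237.16521576937885 0.009538504356891159 [[ 0.71254447  0.56259978 -0.41923963  0.11252181]
 [-0.70139939  0.55595154 -0.44604572 -0.43668349]
 [-0.01786831  0.61188183  0.79074734  0.93683453]
 [ 0.          0.          0.          1.        ]]
top 435.5015573335536 435.5015573335536 322.6495282135122 234.91711354645804 0.029217621473051375 [[ 0.02368816  0.99540974 -0.09272717  0.47062021]
 [-0.99926351  0.02077449 -0.03226221  0.02150511]
 [-0.03018776  0.09342311  0.99516874  0.91610629]
 [ 0.          0.          0.          1.        ]]
{'clock': 0.1, 'joint_pos': array([-1.19900861e+00,  2.41349571e-01,  3.85041411e-03,  1.33519541e+00,
        1.37199325e-06,  1.57080019e+00]), 'joint_vel': array([ 1.60503202e-03, -9.45559640e-04,  3.39655698e-03, -3.83056596e-05,
        9.35659626e-04, -4.23211263e-04]), 'tau': array([ 5.89009760e-04, -3.73139083e+01,  2.53009218e+01,  1.08909429e-02,
       -4.31338805e-06, -1.19361246e-05]), 'eef_pos': array([ 0.18141626, -0.46526259,  0.20359281]), 'tool_rot': array([ 9.82771351e-01,  1.84823082e-01, -1.74748848e-04, -9.32894777e-04]), 'ft_force': array([-0.01609317,  0.319949  , -0.3236383 ]), 'ft_torque': array([ 0.0039749 , -0.00550139,  0.02170896]), 'grip_width': 0.08575049211261286}
```

View pics/top0.png

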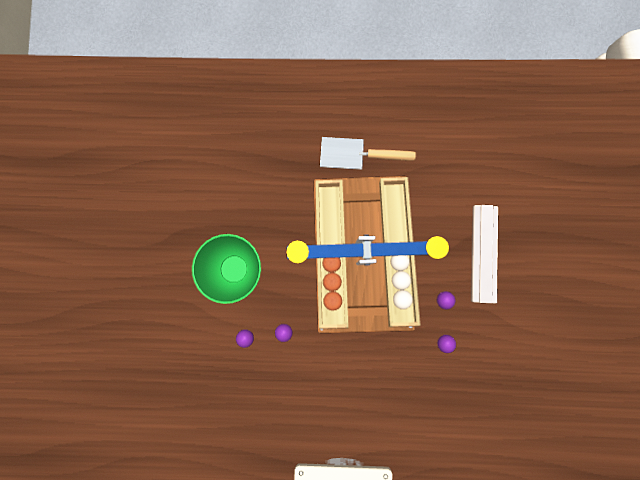

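View pics/side0.png

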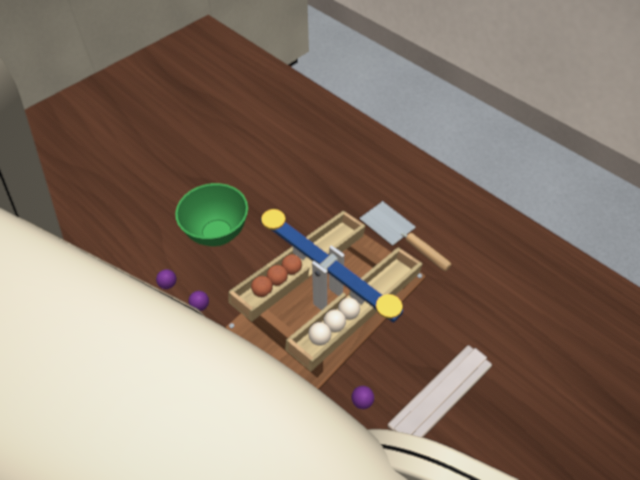

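The top view shows the terracotta balls in the left lane (about column 332) and the white ones in the right lane (about column 401). The pads are at about (297,252) left and (437,247) right. To let the whites go first I need to press the left pad. The purple balls are decoys.

```bash
cat > h.py <<'E'
from workcell import sensors, optics, bot
import cv2,numpy as np
from scipy.spatial.transform import Rotation as R
def shot(n,fn=None):
    c=optics.camera(n)
    if fn: cv2.imwrite("pics/"+fn,c["pixels"][:,:,::-1])
    return c
def ray(c,uv):
    K=np.array([[c["fx"],0,c["cx"]],[0,c["fy"],c["cy"]],[0,0,1.]])
    p=cv2.undistortPoints(np.array([[uv]],float),K,np.array([c["k1"],0,0,0.]))[0,0]
    T=np.array(c["pose"]); return T[:3,3],T[:3,:3]@np.array([p[0],-p[1],-1])
def onz(c,uv,z):
    o,d=ray(c,uv); return o+d*(z-o[2])/d[2]
def tri(c1,u1,c2,u2):
    o1,d1=ray(c1,u1);o2,d2=ray(c2,u2)
    s=np.linalg.lstsq(np.c_[d1,-d2],o2-o1,rcond=None)[0]
    a,b=o1+d1*s[0],o2+d2*s[1]; return (a+b)/2,np.linalg.norm(a-b)
def blobs(c,lo,hi,amin=60):
    m=cv2.inRange(cv2.cvtColor(c["pixels"],cv2.COLOR_RGB2HSV),lo,hi)
    n,_,s,ce=cv2.connectedComponentsWithStats(m)
    return [(ce[i].round(1),s[i,4]) for i in range(1,n) if s[i,4]>amin]
Y=((25,150,120),(35,255,255))
def totool(d):
    o=sensors.get_obs(); return R.from_quat(o["tool_rot"]).inv().apply(d)
E
python3 - <<'E'
from h import *
t=shot("top");s=shot("side")
bt=blobs(t,*Y);bs=blobs(s,*Y);print(bt,bs)
bt=sorted(bt,key=lambda b:b[0][0]);bs=sorted(bs,key=lambda b:b[0][0])
P=[]
for a,b in zip(bt,bs):
    print("z",onz(t,a[0],.137).round(4),onz(s,b[0],.137).round(4),tri(t,a[0],s,b[0])); P.append(onz(t,a[0],.137))
d=P[0]-P[1];print("sep",np.linalg.norm(d),"yaw",np.arctan2(-d[0],d[1]))
o=sensors.get_obs();print(R.from_quat(o["tool_rot"]).as_matrix().round(3))
for p in P: print(totool(p-o["eef_pos"]).round(4))
E
```

```text
[(array([437., 247.]), np.int32(391)), (array([297.2, 251.4]), np.int32(384))] [(array([272.9, 218.3]), np.int32(254))]
z [0.5126 0.0917 0.137 ] [0.5151 0.0941 0.137 ] (array([0.51251708, 0.09114125, 0.14175296]), np.float64(0.000525476261461515))Traceback (most recent call last):
  File "<stdin>", line 8, in <module>
IndexError: list index out of range
```

```bash
python3 - <<'E'
from h import *
t=shot("top");s=shot("side")
bt=sorted(blobs(t,*Y),key=lambda b:b[0][0]);print(blobs(s,(22,120,100),(38,255,255)))
P=[onz(t,a[0],.137) for a in bt];print(P)
d=P[0]-P[1];print("sep",np.linalg.norm(d),"yaw",np.arctan2(-d[0],d[1]))
print("R",tri(t,bt[1][0],s,(389.5,305.5)))
o=sensors.get_obs();print(R.from_quat(o["tool_rot"]).as_matrix().round(3))
for p in P: print(totool(p-o["eef_pos"]).round(4))
E
```

```text
[(array([272.7, 218.7]), np.int32(361)), (array([388.8, 305.5]), np.int32(479))]
[array([0.51256638, 0.09173205, 0.137     ]), array([ 0.52591402, -0.15680398,  0.137     ])]
sep 0.24889418674546698 yaw 0.053653478665051275
R (array([ 0.52682233, -0.15851655,  0.13131877]), np.float64(0.0012792702486451439))
[[ 0.932  0.363 -0.   ]
 [ 0.363 -0.932  0.001]
 [ 0.    -0.001 -1.   ]]
[ 0.5109 -0.399   0.0674]
[ 0.433  -0.1626  0.0672]
```

Request:
apply_moves(plan=[0.51,-0.4,-0.01,0,0,-1.24,0.51,-0.4,-0.01,0,0,-1.24,0.51,-0.4,-0.01,0,0,-1.24,0.51,-0.4,-0.01,0,0,-1.24,0.51,-0.4,-0.01,0,0,-1.24,0.51,-0.4,-0.01,0,0,-1.24,0.51,-0.4,-0.01,0,0,-1.24,0.51,-0.4,-0.01,0,0,-1.24,0.51,-0.4,-0.01,0,0,-1.24,0.51,-0.4,-0.01,0,0,-1.24,0.51,-0.4,-0.01,0,0,-1.24,0.51,-0.4,-0.01,0,0,-1.24], grip=0)

```text
clock: 1.3
eef_pos: [0.4367, -0.0334, 0.2124]
tool_rot: [0.692, 0.722, 0.0, 0.0]
ft_force: [1.2, -0.9, 0.8]
grip_width: -0.0002
```

```bash
cat > st.py <<'E'
from h import *
import sys
o=sensors.get_obs();print(o["clock"],o["eef_pos"].round(4),o["ft_force"].round(2),o["joint_pos"].round(2));print(R.from_quat(o["tool_rot"]).as_matrix().round(3))
for p in ([.5126,.0917,.137],[.5259,-.1568,.137]): print(totool(p-o["eef_pos"]).round(4))
E
python3 st.py
```

```text
1.3 [ 0.4367 -0.0334  0.2124] [ 1.17 -0.93  0.8 ] [-0.08  0.11 -0.13  1.33 -0.    1.45]
[[-0.042  0.999  0.001]
 [ 0.999  0.042 -0.   ]
 [-0.     0.001 -1.   ]]
[0.1219 0.081  0.0754]
[-0.127   0.0839  0.0755]
```

Request:
apply_moves(plan=[0.11,0.075,0,0,0,0,0.11,0.075,0,0,0,0,0.11,0.075,0,0,0,0,0.11,0.075,0,0,0,0,0.11,0.075,0,0,0,0,0.11,0.075,0,0,0,0,0.11,0.075,0,0,0,0,0.11,0.075,0,0,0,0])

```text
clock: 1.97
eef_pos: [0.5058, 0.0761, 0.2123]
tool_rot: [0.693, 0.721, -0.0, 0.0]
ft_force: [0.1, -0.6, 0.2]
grip_width: 0.0003
```

```bash
python3 st.py; python3 -c "
from h import *
shot('top','t1.png');shot('side','s1.png')"
```

```text
1.9667 [0.5058 0.0761 0.2123] [ 0.06 -0.62  0.25] [ 0.15  0.26  0.05  1.36 -0.    1.68]
[[-0.039  0.999 -0.   ]
 [ 0.999  0.039 -0.   ]
 [-0.    -0.    -1.   ]]
[0.0153 0.0074 0.0753]
[-0.2335  0.011   0.0754]
```

View pics/s1.png

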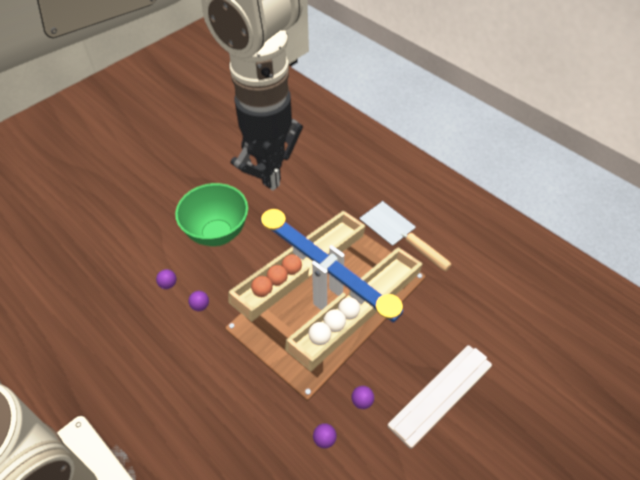

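View pics/t1.png

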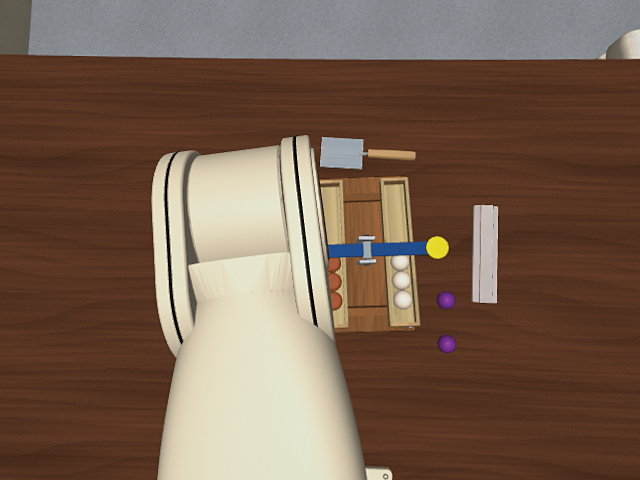

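The side view shows the shut fingertips above the left pad at (272,218), with everything undisturbed. I'll centre over the pad and lower.

Request:
apply_moves(plan=[0.014,0.007,0.0,0,0,0,0.014,0.007,0.02,0,0,0,0.014,0.007,0.04,0,0,0,0.014,0.007,0.056,0,0,0,0.014,0.007,0.06,0,0,0,0.014,0.007,0.06,0,0,0,0.014,0.007,0.06,0,0,0])

```text
clock: 2.65
eef_pos: [0.5131, 0.0913, 0.1529]
tool_rot: [0.693, 0.721, 0.0, 0.0]
ft_force: [-0.1, -0.2, -0.7]
grip_width: -0.0001
```

```bash
python3 st.py; python3 -c "
from h import *
c=shot('side');cv2.imwrite('pics/s2.png',cv2.resize(c['pixels'][150:350,180:440,::-1],None,fx=3,fy=3))"
```

```text
2.65 [0.5131 0.0913 0.1529] [-0.1  -0.17 -0.7 ] [ 0.18  0.31 -0.04  1.22  0.    1.71]
[[-0.04   0.999  0.001]
 [ 0.999  0.04   0.   ]
 [ 0.     0.001 -1.   ]]
[ 0.0004 -0.0005  0.0159]
[-0.2484  0.0028  0.0159]
```

View pics/s2.png

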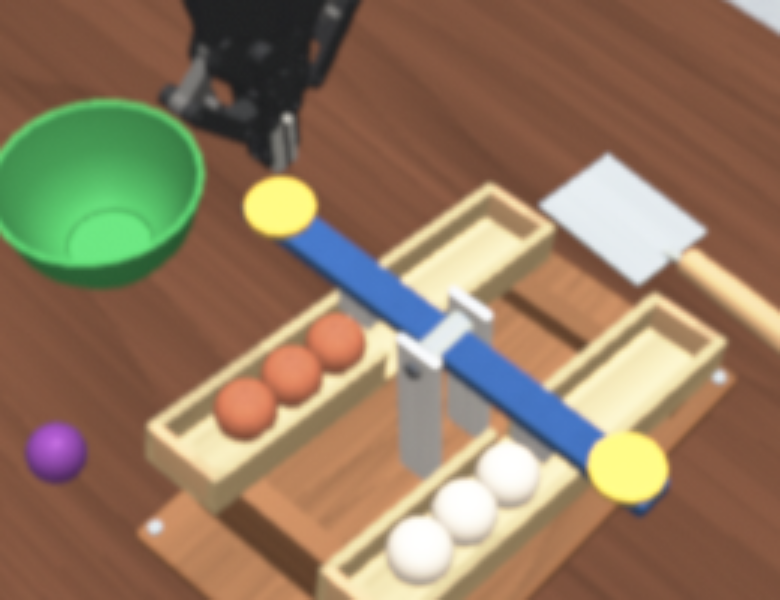

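The fingertips hang at crop (283,160), just above the left pad at (280,205). Both lots are still held. Now I'll press slowly.

Request:
apply_moves(plan=[0,0,0.006,0,0,0,0,0,0.012,0,0,0,0,0,0.018,0,0,0,0,0,0.023,0,0,0,0,0,0.028,0,0,0,0,0,0.033,0,0,0,-0.001,0,0.038,0,0,0,-0.001,0,0.042,0,0,0,-0.001,0,0.045,0,0,0,-0.001,0,0.047,0,0,0,-0.001,0,0.047,0,0,0])

```text
clock: 3.62
eef_pos: [0.5133, 0.0915, 0.1064]
tool_rot: [0.692, 0.722, 0.001, 0.0]
ft_force: [-1.4, 2.1, 2.2]
grip_width: -0.0004
```

```bash
python3 st.py; cat > s.py <<'E'
from h import *
import sys
c=shot('side');cv2.imwrite('pics/'+sys.argv[1],cv2.resize(c['pixels'][150:350,180:440,::-1],None,fx=3,fy=3))
print(blobs(c,(22,120,100),(38,255,255)))
for b in blobs(c,(22,120,100),(38,255,255)):
    # intersect with vertical plane through beam axis
    o,d=ray(c,b[0]); n=np.cross(np.array([.5259-.5126,-.1568-.0917,0]),[0,0,1]);A=np.array([.5126,.0917,0])
    q=o+d*(n@(A-o))/(n@d); print("pad",q.round(4),"arcsin tilt",np.arcsin((q[2]-.137)/.125).round(3))
E
python3 s.py s3.png
```

```text
3.6167 [0.5133 0.0915 0.1064] [-1.43  2.15  2.18] [ 0.18  0.34 -0.12  1.11  0.    1.7 ]
[[-0.041  0.999  0.002]
 [ 0.999  0.041  0.002]
 [ 0.002  0.002 -1.   ]]
[ 0.0003 -0.0006 -0.0306]
[-0.2486  0.0023 -0.031 ]
[(array([272.9, 224.2]), np.int32(204)), (array([389.2, 302.9]), np.int32(453))]
pad [0.5125 0.0926 0.1245] arcsin tilt -0.1
pad [ 0.526  -0.1585  0.1401] arcsin tilt 0.025
```

View pics/s3.png

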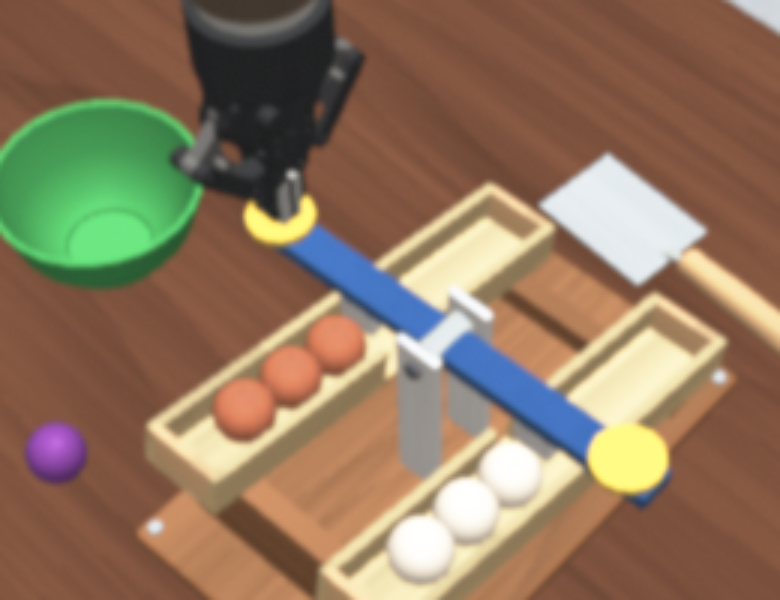

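```bash
cat >> h.py <<'E'
def proj(c,p):
    T=np.array(c["pose"]); q=T[:3,:3].T@(np.array(p)-T[:3,3]); x,y=q[0]/-q[2],-q[1]/-q[2]
    f=1+c["k1"]*(x*x+y*y); return np.array([c["cx"]+c["fx"]*x*f,c["cy"]+c["fy"]*y*f])
E
python3 - <<'E'
from h import *
c=shot("side"); o=sensors.get_obs();p=o["eef_pos"]
print(o["clock"],p,proj(c,p),proj(c,p+[0,0,.02]),(proj(c,p)-[180,150])*3,(proj(c,p+[0,0,.03])-[180,150])*3)
im=c["pixels"][150:260,220:330,::-1]; cv2.imwrite("pics/s4.png",cv2.resize(im,None,fx=5,fy=5,interpolation=cv2.INTER_CUBIC))
E
python3 s.py s5.png
```

```text
3.7167 [0.51331134 0.09137427 0.10558765] [274.49220309 231.18436767] [273.67728356 223.97277002] [283.47660927 243.55310302] [279.7813721  210.85334892]
[(array([272.7, 224.3]), np.int32(200)), (array([389.1, 302.6]), np.int32(453))]
pad [0.5125 0.0932 0.1238] arcsin tilt -0.106
pad [ 0.526  -0.1583  0.1407] arcsin tilt 0.03
```

View pics/s4.png

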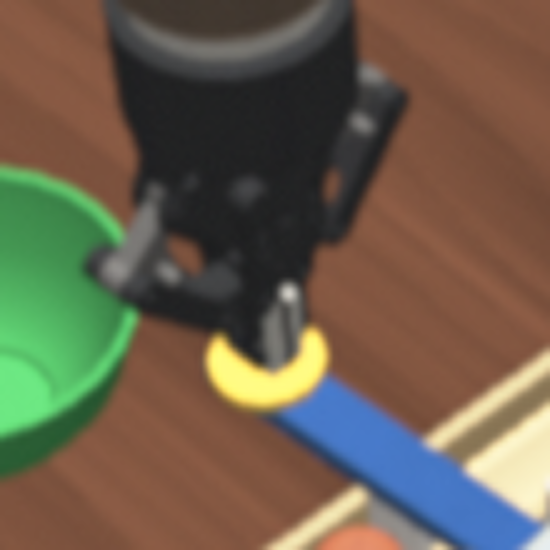

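The tilt has moved only about 0.07 rad, so the tip seems to sit higher than the reported TCP. The contact force is small (2 N). I'll go on in small visual steps.

Request:
apply_moves(plan=[0,0,0.003,0,0,0,0,0,0.006,0,0,0,0,0,0.009,0,0,0,0,0,0.012,0,0,0,0,0,0.012,0,0,0])

```text
clock: 4.18
eef_pos: [0.5129, 0.0905, 0.0922]
tool_rot: [0.692, 0.721, -0.0, 0.0]
ft_force: [1.3, 1.6, 0.4]
grip_width: -0.0
```

```bash
python3 st.py; python3 s.py s6.png
```

```text
4.1833 [0.5129 0.0905 0.0922] [1.29 1.56 0.37] [ 0.18  0.36 -0.14  1.08 -0.    1.7 ]
[[-0.041  0.999 -0.001]
 [ 0.999  0.041 -0.001]
 [-0.001 -0.001 -1.   ]]
[ 0.0011 -0.0003 -0.0448]
[-0.2477  0.0028 -0.0446]
[(array([273.5, 229.9]), np.int32(165)), (array([388.6, 296.6]), np.int32(425))]
pad [0.5125 0.0928 0.1086] arcsin tilt -0.229
pad [ 0.5259 -0.1559  0.1553] arcsin tilt 0.147
```

View pics/s6.png

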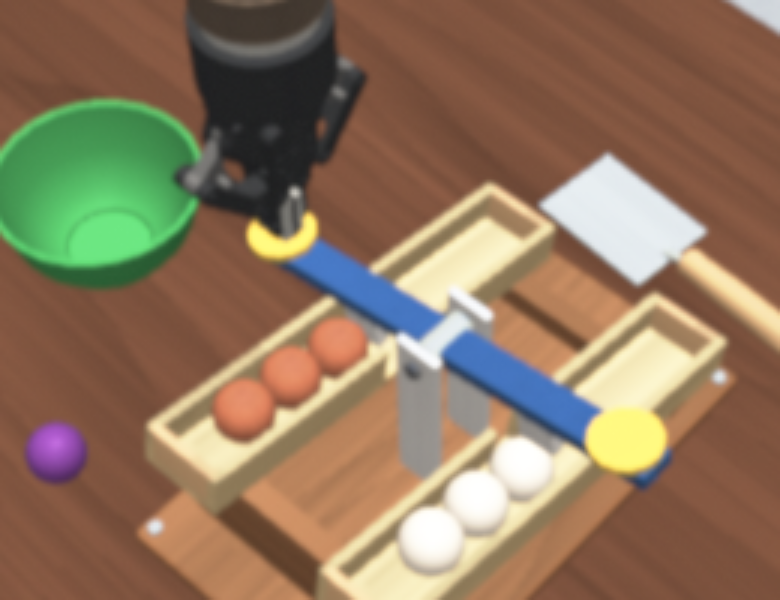

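Request:
apply_moves(plan=[0,0,0.004,0,0,0,0,0,0.008,0,0,0,0,0,0.012,0,0,0,0,0,0.012,0,0,0,0,0,0.012,0,0,0])

```text
clock: 4.65
eef_pos: [0.5124, 0.0906, 0.0804]
tool_rot: [0.693, 0.721, -0.001, -0.001]
ft_force: [-0.2, -0.3, -0.3]
grip_width: 0.0003
```

```bash
python3 st.py; python3 s.py s7.png
```

```text
4.65 [0.5124 0.0906 0.0804] [-0.22 -0.34 -0.25] [ 0.17  0.37 -0.15  1.05  0.    1.7 ]
[[-0.041  0.999 -0.002]
 [ 0.999  0.041  0.   ]
 [ 0.    -0.002 -1.   ]]
[ 0.0011  0.0002 -0.0566]
[-0.2478  0.0034 -0.0567]
[(array([275.1, 234.3]), np.int32(158)), (array([387.1, 290.8]), np.int32(396))]
pad [0.5127 0.0898 0.0987] arcsin tilt -0.311
pad [ 0.5256 -0.1519  0.1672] arcsin tilt 0.244
```

View pics/s7.png

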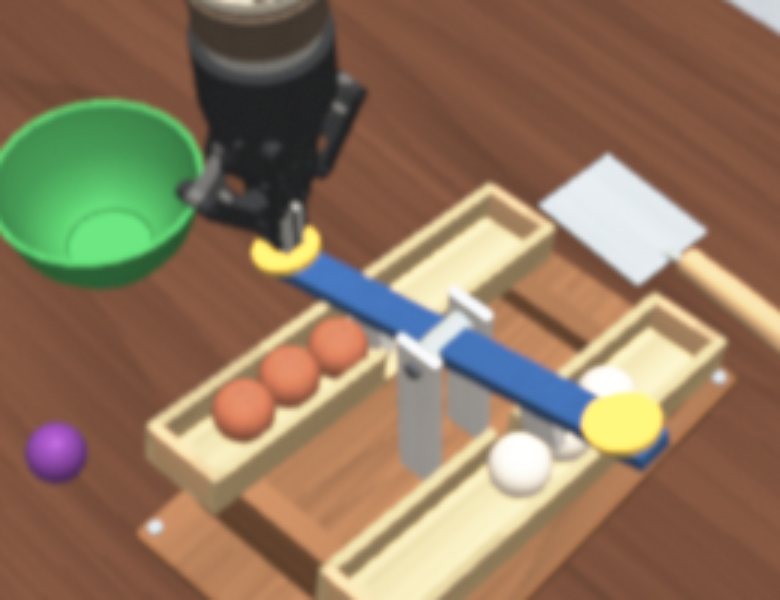

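The whites are running, with the last one at crop (520,462), and the terracotta stay held. I'll add 2 mm and wait.

Request:
apply_moves(plan=[0,0,0.002,0,0,0,0,0,0.002,0,0,0,0,0,0.002,0,0,0,0,0,0.002,0,0,0,0,0,0.002,0,0,0,0,0,0.002,0,0,0,0,0,0.002,0,0,0,0,0,0.002,0,0,0,0,0,0.002,0,0,0,0,0,0.002,0,0,0,0,0,0.002,0,0,0,0,0,0.002,0,0,0])

```text
clock: 5.7
eef_pos: [0.5129, 0.0908, 0.0791]
tool_rot: [0.692, 0.721, -0.0, -0.0]
ft_force: [-0.0, 0.5, -0.2]
grip_width: -0.0001
```

```bash
python3 st.py; python3 s.py s8.png
```

```text
5.7 [0.5129 0.0908 0.0791] [-0.03  0.53 -0.23] [ 0.18  0.37 -0.16  1.04  0.    1.7 ]
[[-0.041  0.999 -0.   ]
 [ 0.999  0.041  0.   ]
 [ 0.    -0.    -1.   ]]
[ 0.0009 -0.0003 -0.0579]
[-0.2479  0.0028 -0.0579]
[(array([274.9, 234.8]), np.int32(159)), (array([386.9, 290.4]), np.int32(404))]
pad [0.5127 0.0905 0.0967] arcsin tilt -0.328
pad [ 0.5256 -0.1514  0.1679] arcsin tilt 0.25
```

View pics/s8.png

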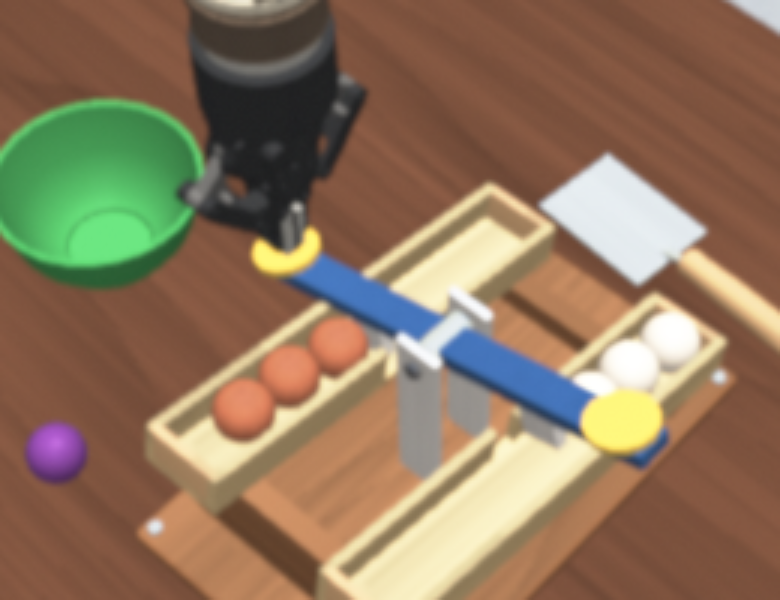

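All three whites lie at the low end of the right lane (crop (670,338), (630,365) and (595,385)). The terracotta are still held. Now I'll lift and cross to the right pad.

Request:
apply_moves(plan=[0,0,-0.02,0,0,0,0,0,-0.06,0,0,0,0,0,-0.1,0,0,0,0,0,-0.14,0,0,0,0,0,-0.15,0,0,0,-0.03,0.003,-0.15,0,0,0,-0.07,0.003,-0.15,0,0,0,-0.11,0.003,-0.15,0,0,0,-0.15,0.003,-0.15,0,0,0,-0.19,0.003,-0.15,0,0,0,-0.22,0.003,-0.15,0,0,0,-0.244,0.003,-0.15,0,0,0])

```text
clock: 6.75
eef_pos: [0.5256, -0.1556, 0.2288]
tool_rot: [0.693, 0.721, -0.0, 0.0]
ft_force: [0.0, 0.2, -0.2]
grip_width: 0.0
```

Request:
apply_moves(plan=[0,0,0,0,0,0,0,0,0,0,0,0,0,0,0,0,0,0])

```text
clock: 7.0
eef_pos: [0.5257, -0.1525, 0.2288]
tool_rot: [0.693, 0.721, 0.0, -0.0]
ft_force: [0.6, 1.0, 0.5]
grip_width: -0.0003
```

```bash
python3 st.py; python3 s.py s9.png
```

```text
7.0 [ 0.5257 -0.1525  0.2288] [0.59 1.01 0.48] [-0.28  0.33  0.19  1.43  0.    1.25]
[[-0.041  0.999 -0.001]
 [ 0.999  0.041  0.001]
 [ 0.001 -0.001 -1.   ]]
[ 0.2444 -0.0031  0.0919]
[-0.0044  0.0001  0.0918]
[(array([274.9, 232.5]), np.int32(266)), (array([386.9, 290.3]), np.int32(411))]
pad [0.5127 0.0898 0.1038] arcsin tilt -0.269
pad [ 0.5256 -0.1514  0.1681] arcsin tilt 0.252
```

View pics/s9.png

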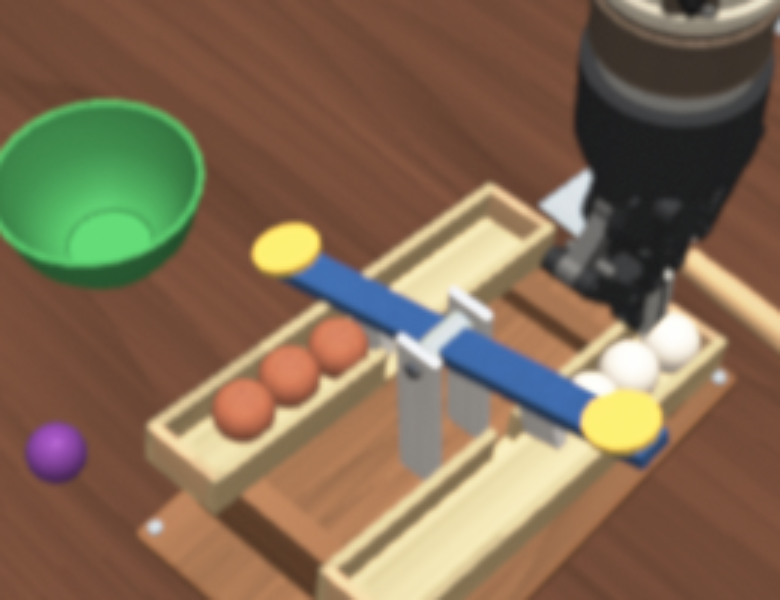

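The fingertip is over the raised right pad (crop (622,420)), and the gate has stayed put. Now I'll descend and press.

Request:
apply_moves(plan=[0.001,0,0.02,0,0,0,0.001,0,0.04,0,0,0,0.001,0,0.06,0,0,0,0.001,0,0.07,0,0,0,0.001,0,0.077,0,0,0,0.001,0,0.084,0,0,0,0.001,0,0.091,0,0,0,0.001,0,0.098,0,0,0,0.001,0,0.104,0,0,0,0.001,0,0.11,0,0,0,0.001,0,0.116,0,0,0,0.001,0,0.12,0,0,0])

```text
clock: 8.05
eef_pos: [0.5262, -0.1522, 0.1087]
tool_rot: [0.693, 0.721, 0.0, 0.0]
ft_force: [1.4, -2.3, 3.6]
grip_width: 0.0002
```

```bash
python3 st.py; python3 s.py s10.png
```

```text
8.05 [ 0.5262 -0.1522  0.1087] [ 1.41 -2.29  3.58] [-0.28  0.39 -0.04  1.14 -0.    1.25]
[[-0.041  0.999  0.001]
 [ 0.999  0.041 -0.   ]
 [-0.     0.001 -1.   ]]
[ 0.2442 -0.0037 -0.0284]
[-0.0046 -0.0005 -0.0283]
[(array([272.8, 219.6]), np.int32(346)), (array([389.7, 307.5]), np.int32(315))]
pad [0.5126 0.0915 0.1379] arcsin tilt 0.007
pad [ 0.5261 -0.1606  0.129 ] arcsin tilt -0.064
```

View pics/s10.png

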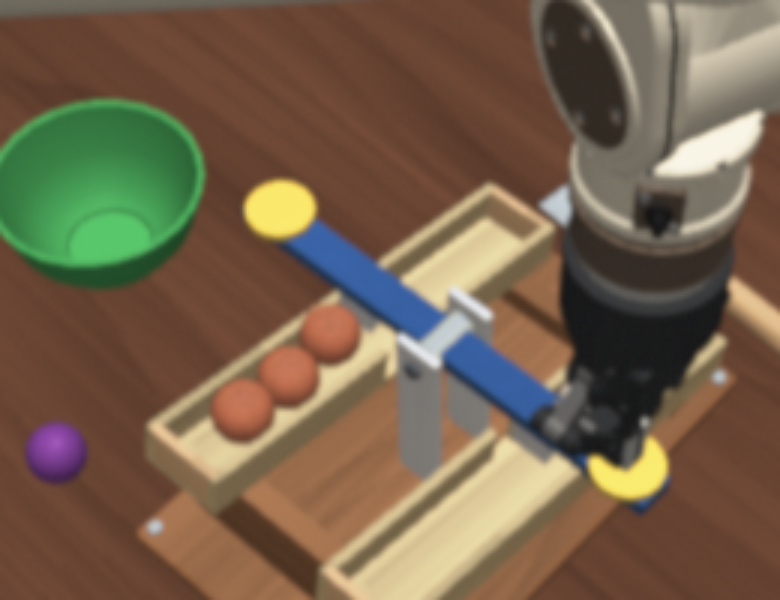

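The gate is about level and the terracotta are still held. I'll keep pressing.

Request:
apply_moves(plan=[-0.001,0,0.005,0,0,0,-0.002,0,0.01,0,0,0,-0.002,0,0.015,0,0,0,-0.002,0,0.02,0,0,0,-0.002,0,0.024,0,0,0,-0.002,0,0.028,0,0,0,-0.002,0,0.03,0,0,0,-0.002,0,0.03,0,0,0])

```text
clock: 8.77
eef_pos: [0.5256, -0.154, 0.0784]
tool_rot: [0.692, 0.721, -0.0, -0.0]
ft_force: [1.2, 0.7, -0.2]
grip_width: 0.0001
```

```bash
python3 st.py; python3 s.py s11.png
```

```text
8.7667 [ 0.5256 -0.154   0.0784] [ 1.22  0.67 -0.24] [-0.28  0.42 -0.08  1.07 -0.    1.25]
[[-0.041  0.999 -0.001]
 [ 0.999  0.041 -0.   ]
 [-0.    -0.001 -1.   ]]
[ 0.246  -0.003  -0.0587]
[-0.0028  0.0001 -0.0586]
[(array([274.6, 209.2]), np.int32(417)), (array([387.1, 318.9]), np.int32(283))]
pad [0.513  0.084  0.1711] arcsin tilt 0.277
pad [ 0.526  -0.1591  0.0925] arcsin tilt -0.364
```

View pics/s11.png

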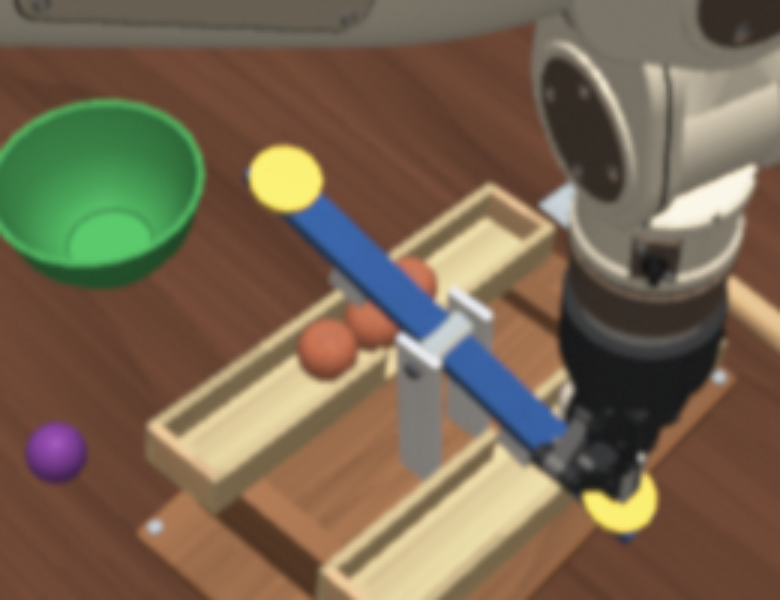

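The terracotta are running at a tilt of about 0.29. I'll wait for them, then lift clear and move back.

Request:
apply_moves(plan=[0,0,0,0,0,0,0,0,0,0,0,0,0,0,0,0,0,0,0,0,0,0,0,0,0,0,0,0,0,0,0,0,0,0,0,0,0,0,0,0,0,0,0,0,0,0,0,0,0,0,0,0,0,0,0,0,0,0,0,0,0,0,0,0,0,0,0,0,0,0,0,0])

```text
clock: 9.82
eef_pos: [0.526, -0.1539, 0.0791]
tool_rot: [0.692, 0.721, 0.0, 0.0]
ft_force: [0.3, 0.2, 1.1]
grip_width: 0.0001
```

Request:
apply_moves(plan=[0,0,-0.02,0,0,0,0,0,-0.05,0,0,0,0,0,-0.09,0,0,0,0,0,-0.13,0,0,0,0,0,-0.15,0,0,0,-0.03,-0.03,-0.15,0,0,0,-0.06,-0.06,-0.15,0,0,0,-0.08,-0.09,-0.15,0,0,0,-0.1,-0.12,-0.15,0,0,0,-0.12,-0.15,-0.15,0,0,0,-0.12,-0.15,-0.15,0,0,0,-0.12,-0.15,-0.15,0,0,0])

```text
clock: 10.82
eef_pos: [0.3798, -0.281, 0.2295]
tool_rot: [0.694, 0.72, 0.0, 0.0]
ft_force: [-0.1, -0.1, -0.3]
grip_width: 0.0003
```

```bash
python3 st.py; python3 s.py s12.png; python3 -c "
from h import *
shot('top','t12.png')"
```

```text
10.8167 [ 0.3798 -0.281   0.2295] [-0.11 -0.14 -0.27] [-0.64  0.18 -0.01  1.38  0.    0.9 ]
[[-0.037  0.999  0.001]
 [ 0.999  0.037 -0.   ]
 [-0.     0.001 -1.   ]]
[0.3675 0.1465 0.0925]
[0.1187 0.1506 0.0926]
[(array([276.4, 217.1]), np.int32(72))]
pad [0.5131 0.0815 0.1526] arcsin tilt 0.125
```

View pics/s12.png

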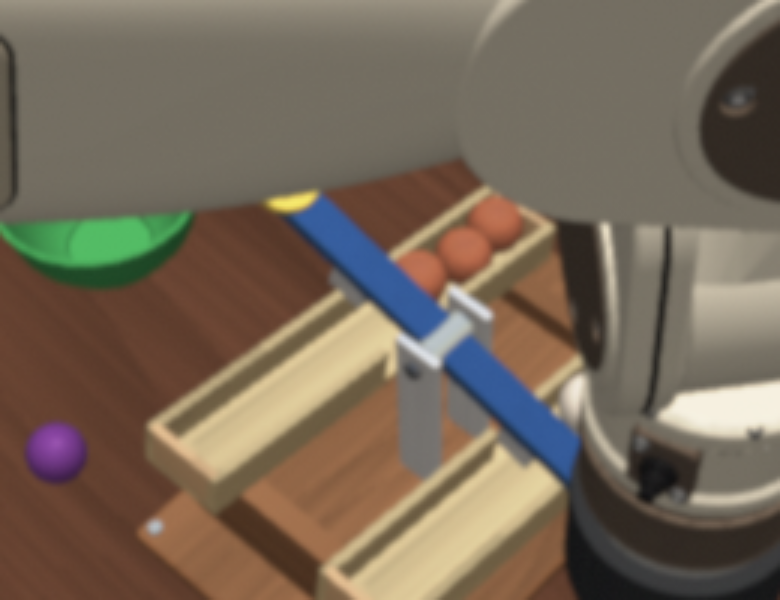

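View pics/t12.png

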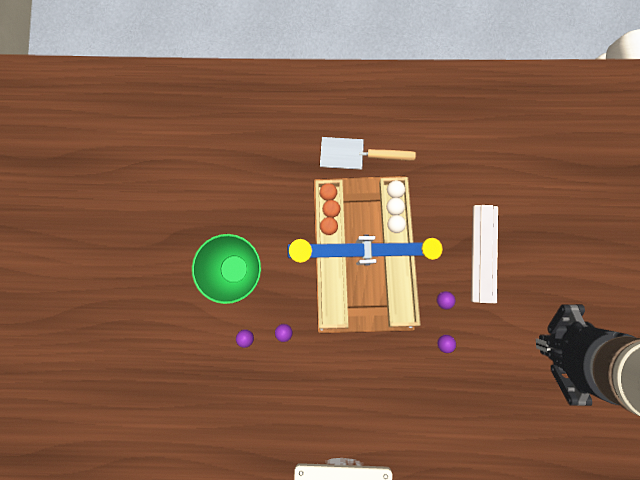

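Top view: the terracotta are at (328,191), (331,208) and (329,226), and the whites at (396,188), (396,205) and (397,223), all at the low ends. The bystanders are unmoved. I'll swing the arm out of the side view to measure the final tilt.

Request:
apply_moves(plan=[-0.04,-0.04,0,0,0,0,-0.08,-0.08,0,0,0,0,-0.12,-0.12,0,0,0,0,-0.14,-0.16,0,0,0,0,-0.16,-0.18,0,0,0,0,-0.16,-0.18,0,0,0,0,-0.16,-0.18,0,0,0,0,-0.16,-0.18,0,0,0,0,-0.16,-0.18,0,0,0,0])

```text
clock: 11.67
eef_pos: [0.209, -0.4467, 0.2288]
tool_rot: [0.692, 0.722, 0.0, -0.0]
ft_force: [0.6, 0.7, -0.1]
grip_width: -0.0
```

```bash
python3 st.py; python3 s.py s13.png; python3 - <<'E'
from h import *
t=shot("top");s=shot("side")
B=lambda c:sorted(blobs(c,(22,120,100),(38,255,255)),key=lambda b:b[0][0])
a,b=B(t),B(s);a=[x for x in a if 230<x[0][1]<270];print(a,b)
P=[tri(t,x[0],s,y[0]) for x,y in zip(a,b)];print(P)
d=P[0][0]-P[1][0];print("tilt",np.arctan2(d[2],np.hypot(d[0],d[1])))
E
```

```text
11.6667 [ 0.209  -0.4467  0.2288] [ 0.65  0.66 -0.06] [-1.13  0.22  0.04  1.39  0.    0.39]
[[-0.043  0.999  0.   ]
 [ 0.999  0.043  0.001]
 [ 0.001  0.    -1.   ]]
[0.5249 0.3262 0.0924]
[0.276  0.3289 0.0922]
[(array([274.6, 209.2]), np.int32(419)), (array([386.2, 314.9]), np.int32(480))]
pad [0.513  0.084  0.1711] arcsin tilt 0.277
pad [ 0.5259 -0.1564  0.1019] arcsin tilt -0.285
[(array([299.8, 250.2]), np.int32(417)), (array([431.7, 248.1]), np.int32(341))] [(array([274.6, 209.2]), np.int32(418)), (array([386.2, 314.9]), np.int32(481))]
[(array([0.51300901, 0.08417684, 0.17092769]), np.float64(0.0002823605419751031)), (array([ 0.52648182, -0.15566315,  0.10018341]), np.float64(0.0005575091598064529))]
tilt 0.2864035043205982
```

View pics/s13.png

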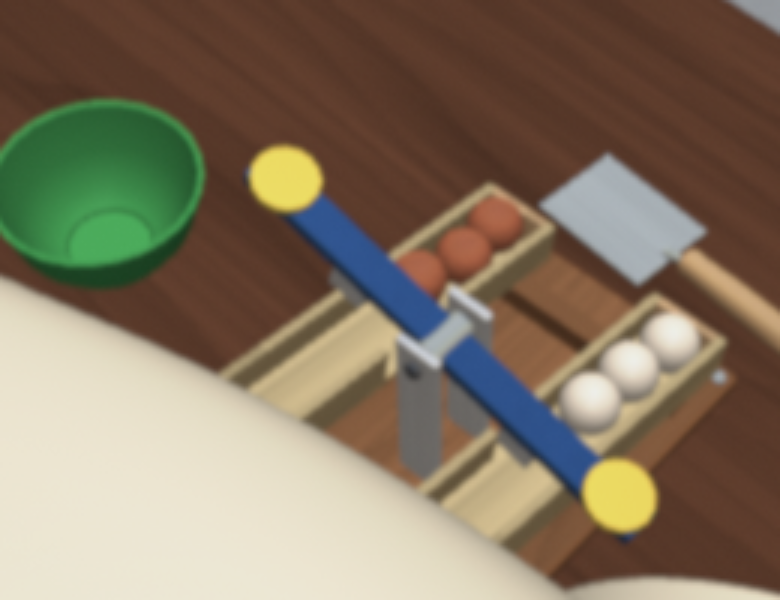

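The gate is at +0.286 rad (two-view), which is past 0.25 and clear of the stop. All six balls are at the bottom and the robot is clear.

```bash
python3 -c "
from workcell import bot
print(bot.job_done())"
```

```text
the job is handed in; nothing more can be done
None
```

I pressed the left pad first, and the three white balls ran to the bottom of the right lane while the terracotta balls stayed held. I then pressed the right pad, and the terracotta balls ran down the left lane. The gate is left rocked over that way, and I handed the job in at about 12 s.

**Last checks:**
- **Balls:** the final views show all six at the low ends of their lanes.
- **Gate:** the tilt measured across both cameras is +0.286 rad, past the 0.25 opening point and short of the 0.35 stop. It held after I released it.
- **Bystanders:** the bowl, strip, knife and purple balls look unmoved in the pictures.
- **Robot:** it was well clear of everything, and the force readings I saw while pressing stayed below about 5 N.

**One disagreement:** the fingertips pressed the pads with the reported TCP about 20 to 25 mm lower than the pad height seen in the images. I did not find the cause, so I set the press depth from the camera views instead of the reported height.

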